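# Start the heated carving board

## Task

Switch on the heated carving board: pull the red spring knob on top of the control box straight up until it is fully out, then let go of it so that it springs back fully home. Leave the black knob alone, and do not shift or knock over the yellow sauce bottle.

Things in the scene. Friction and masses are not known exactly. Their poses are not given: they have to be found in the camera images.
- red_knob (a joint): How far the red knob is drawn up, in m: 0 home, 0.025 fully out at a firm stop. It slides along the vertical only. Its spring pulls back with about 2 N at home and 6 N fully out; it does not latch and goes home by itself within about a second of being let go. It switches on once held more than 15 mm out for a moment (0.2 s).
- red_knob_grip (a point): Grip point on the red knob's vertical axis, 14 mm below its flat top; moves with it. z up, y along the box. The knob is a red cylinder, 30 mm diameter, 40 mm tall, on a 14 mm stem, at either end of the top of a fixed silver control box 300 x 130 mm, 60 mm high. At home the red part spans heights 70 to 110 mm over the table, grip point 96 mm. Collar at its foot: 44 mm wide, 5 mm high.
- black_knob (a joint): How far the black knob is drawn up, in m (0 home, 0.025 fully out). Same shape and spring as the red knob, on the same box, 120 mm (give or take 15 mm) from it along the long side, centre to centre. Not to be pulled.
- sauce_bottle: Yellow sauce bottle with a white cap, 60 mm diameter, 170 mm tall, loose on the table past one end of the box, over 0.15 m from the red knob; origin at the centre of its underside, z up. Past the other end stands a steel pan of limes, 90 mm tall; beyond the box, away from the robot, a carving board with a roast, up to 110 mm tall.
There are look-alikes about, which are no part of the job. Of the things that look like the sauce_bottle, take the one that is farthest to the robot's right at the start.

How it is judged:
On the way:
1. the red knob is drawn out more than 15 mm for 0.2 s (value of joint red_knob above 0.015 m), for 0.2 s.
At the end, for the whole second after the job is handed in: The red knob has been drawn out, let go, and is back home (within 4 mm); the black knob is home (within 4 mm); the sauce bottle stands upright (within 11 degrees) and within 30 mm of where it stood (value of joint each of red_knob, black_knob below 0.004 m and angle between sauce_bottle's own z axis and vertical below 0.2 rad and distance of sauce_bottle from where it was at the start of the episode below 0.03 m); the robot touches nothing.
It fails at once if the black knob is pulled out by more than 8 mm (value of joint black_knob above 0.008 m).
It fails at once if the sauce bottle is knocked over or shifted by more than 30 mm (angle between sauce_bottle's own z axis and vertical above 0.5 rad or distance of sauce_bottle from where it was at the start of the episode above 0.03 m).
It also fails if it takes over 29 s, if anything falls off the work surface, if the arm or the gripper's body presses on something with over 40 N, if the wrist force passes 120 N, or if a joint passes its speed limit or range.

## Robot

A 6-joint arm with a two-finger parallel gripper is mounted at the origin on the work surface. World frame = base frame: x ahead of the robot, y to its left, z up, the work surface at z = 0. Lengths are in m, angles in rad, forces in N, time in s.
With the tool pointing down it reaches from about 0.35 to 0.975 m from the base axis. Payload 4.9 kg.
Tool frame: the origin (TCP) lies on the centre line of the jaws, within the pads' length; the fingertips stand ctrl.tcp_to_tips ahead of it and the grasp point (between the pads) lies 3 mm ahead of it (ctrl.tcp_to_tips is the distance from the TCP to the fingertips, in m); z points along the fingers, y is the direction in which the jaws open and shut (so a half turn about z gives the same grasp; the last joint's range is limited). The gripper opens to 85 mm and grips with 20 to 120 N. Pads are 22 mm wide; open, the fingers measure 114 mm over their backs; the gripper's body (76 mm by 85 mm) begins 54 mm behind the grasp point. The pads swing forward as they close: fully open they stand 13 mm farther back than shut.
Start: joints at [1.198, 0.053, 1.613, -0, 1.476, -0.119], TCP at [0.157, 0.605, 0.253] pointing down, gripper open.
Joint ranges: [-3.01, 3.01], [-1.01, 2.22], [0.06, 2.58], [-1.02, 4.17], [0.09, 2.62], [-3.14, 3.14]. Speed limits (rad/s): [2.57, 2.57, 3.14, 3.14, 3.14, 3.14].

## Interface

Orientations are given as a rotation vector (axis times angle).
In Python, from station import ctrl, vision gives the robot as it stands.
- The arm moves only by the tool jog_arm, never from a script. Its argument "deltas" is a list of rows, each a list of 7 numbers: the turn, a rotation vector about the tool's x, y, z in rad, then the shift along the tool's x, y, z in cm, then the opening, from 0 (shut) to 1 (fully open). A call has 1 to 12 rows; each row shifts and turns the commanded pose from where the row before left it, along the tool's axes as they then stand; what a row does not reach is not made up. A row lasts 1/12 s, in which the tool goes at most 41.7 mm and 7.16 degrees, less where a joint would pass 70% of its speed; a pose out of reach is approached as far as the arm can. A call with a gripper value outside its range is refused whole. The fingers move at their own pace and stop on an object; "grip_force" is the grip in N (left out, the last holds). Time passes only in rows, so rows that do not move let the fingers close. It gives the time, the measured TCP pose, the force and the opening at its end, in the units of the state.
- ctrl.get_obs(): the state, without advancing time (a new reading comes with each control period).
- vision.get_image(name): name is "scene" or "top" or "wrist"; returns (picture, depth): 400x640x3 uint8, red, green, blue; 400x640 float32, m along the optical axis (not along the pixel's ray), 0 where there is no reading.
- vision.calibration(name): a dict with "fx", "fy", "cx", "cy" (pixels), "rvec" (rotation vector, rad) and "tvec" (3), from world to camera coordinates, as OpenCV has them; the wrist camera has in their place "hand_eye" (4x4, takes a point from camera to tool coordinates, whose origin is the TCP and whose axes are the flange's). Camera axes: x right, y down, z forward; pixel columns grow to the right and rows downward; lengths in m; the calibration is good to about 2 mm. A picture is of the moment at which its call begins: read the wrist's pose just before it. calibration takes no time and is no camera call.
- ctrl.finish_job(): hands the job in, once; it reports no verdict.
The state is a dict: "t": time; "q": joint angles; "dq": joint speeds; "effort": joint torques, N m; "tool_pos": TCP position; "tool_rot": TCP orientation; "contact_force": force on the tool from outside, world axes, zero at the start; "wrist_torque": the same for the moment, N m; "opening": finger opening in m.
Only numpy, scipy, OpenCV 4.12 (cv2) and the standard library are available. Lean on these libraries where they do the work, as an engineer would, in place of code of your own. Each camera call takes 0.05 s, during which the arm holds its last target. There are 200 camera calls.

## Working session

There is one attempt and no reset: what is moved stays moved. The work goes in short steps, Python scripts to look and compute and a tool call to move; the robot and the scene stay as the last step left them, time stands still between calls to the robot, and variables do not carry over. Pictures are saved under pics/ and viewed, about 8 in all and at most 12, crops included, and the job is handed in when it is done.

Besides the shell and the picture viewer there is one more tool, called after "Emit:" as name([rows], argument=value, ...), one row to a line, values as JSON. jog_arm: Moves the arm, as the interface text tells. Its arguments: {"type":"object","properties":{"deltas":{"type":"array"},"grip_force":{"type":"number"}},"required":["deltas"]}

```bash
mkdir -p pics; cat > h.py <<'E'
import numpy as np, cv2
from station import ctrl, vision
from scipy.spatial.transform import Rotation as R
def snap(n,f=None):
    o=ctrl.get_obs(); im,d=vision.get_image(n)
    if f: cv2.imwrite('pics/'+f,im[...,::-1])
    return o,im,d
def cloud(n,o,d):
    c=vision.calibration(n); v,u=np.mgrid[:400,:640]
    P=np.stack([(u-c['cx'])/c['fx']*d,(v-c['cy'])/c['fy']*d,d],-1)
    if 'rvec' in c:
        r=cv2.Rodrigues(np.array(c['rvec'],float))[0]; return (P-np.array(c['tvec']).ravel())@r
    H=np.array(c['hand_eye']); P=P@H[:3,:3].T+H[:3,3]
    return P@R.from_rotvec(o['tool_rot']).as_matrix().T+np.array(o['tool_pos'])
E
python3 - <<'E'
from h import *
for n in('scene','top'):
    o,im,d=snap(n,n+'1.png'); np.savez(n+'1.npz',im=im,d=d,P=cloud(n,o,d))
print(o,ctrl.tcp_to_tips,R.from_rotvec(o['tool_rot']).as_matrix().round(3))
E
```

```text
{'t': 0.05, 'q': array([ 1.19796854e+00,  5.33014317e-02,  1.61428039e+00, -2.96291301e-05,
        1.47599672e+00, -1.18998473e-01]), 'dq': array([ 2.99799578e-05, -5.82592951e-05, -2.93428814e-03,  1.33398155e-03,
       -1.94359025e-03, -8.60766258e-04]), 'effort': array([ 1.37013492e-03, -3.95174360e+01, -3.71658683e+01,  4.88987428e-05,
        3.89964945e-03,  2.46889715e-05]), 'tool_pos': array([0.15674099, 0.60443435, 0.25210546]), 'tool_rot': array([-3.97582470e-01, -3.11587318e+00,  3.03642580e-03]), 'contact_force': array([ 0.82240203, -0.03315412,  0.21540435]), 'wrist_torque': array([ 0.03119577,  0.0142429 , -0.0337923 ]), 'opening': 0.08520697491239072} 0.022 [[-0.968  0.251 -0.001]
 [ 0.251  0.968 -0.002]
 [ 0.    -0.002 -1.   ]]
```

View pics/scene1.png

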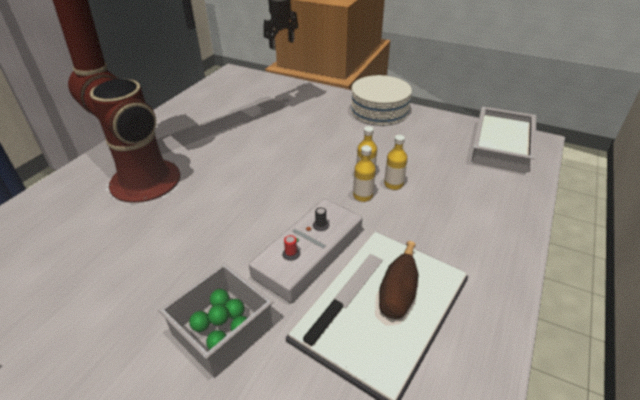

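View pics/top1.png

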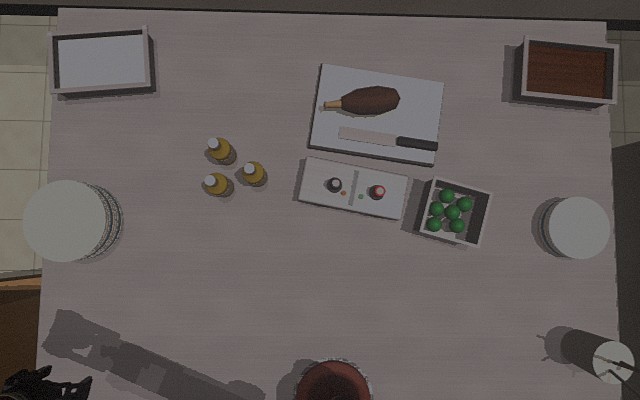

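The scene view shows the red knob at (290,244), the black knob at (320,216), the bottles near (365,175) and the pan at (217,318). In the top view the red knob is at (377,191), black at (335,185), bottles at x≈215–255 and the pan at (455,210). Next I measure the knob from both views.

```bash
python3 - <<'E'
from h import *
rays=[]
for n,b in(('scene',(275,310,230,262)),('top',(365,390,178,204))):
    z=np.load(n+'1.npz'); im,P=z['im'].astype(int),z['P']
    m=np.zeros((400,640),bool); m[b[2]:b[3],b[0]:b[1]]=1
    m&=(im[...,0]>1.7*im[...,1])&(im[...,0]>60)&(z['d']>0)
    q=P[m]; v,u=np.nonzero(m); print(n,m.sum(),'px',u.mean(),v.mean(),'mean',q.mean(0).round(3),'p5',np.percentile(q,5,0).round(3),'p95',np.percentile(q,95,0).round(3))
    t=q[q[:,2]>np.percentile(q[:,2],95)-.008]; print(' top',t.mean(0).round(3),len(t))
P=np.load('top1.npz')['P']
for nm,(u,v) in dict(black=(335,184),bott1=(213,144),bott2=(210,183),bott3=(250,168),c1=(308,158),c2=(410,174),c3=(402,218),c4=(299,203),pan=(430,178),pan2=(422,222),board=(322,64)).items(): print(nm,np.round(np.median(P[v-1:v+2,u-1:u+2].reshape(-1,3),0),3))
E
```

```text
scene 161 px 290.0621118012422 247.12422360248448 mean [ 0.599 -0.123  0.094] p5 [ 0.585 -0.129  0.074] p95 [ 0.608 -0.114  0.11 ]
 top [ 0.598 -0.121  0.107] 61
top 39 px 379.2307692307692 190.53846153846155 mean [ 0.59  -0.113  0.109] p5 [ 0.578 -0.126  0.106] p95 [ 0.603 -0.102  0.112]
 top [ 0.59  -0.113  0.109] 39
black [0.606 0.006 0.109]
bott1 [0.697 0.321 0.168]
bott2 [0.597 0.326 0.168]
bott3 [0.636 0.227 0.169]
c1 [0.685 0.08  0.059]
c2 [ 0.653 -0.229 -0.002]
c3 [ 0.52  -0.204 -0.001]
c4 [ 0.561  0.104 -0.001]
pan [ 0.641 -0.288  0.001]
pan2 [ 0.507 -0.235  0.089]
board [0.977 0.042 0.03 ]
```

Both views agree: knob at about (0.592, -0.115), top at 0.110, and black 0.12 away, as the text says. In the tool frame that is about (-60, -58.6, 0) cm, clear above the bottles.

Emit:
jog_arm([
  [0,0,0,-2.4,-2.35,0,1],
  [0,0,0,-2.4,-2.35,0,1],
  [0,0,0,-2.4,-2.35,0,1],
  [0,0,0,-2.4,-2.35,0,1],
  [0,0,0,-2.4,-2.35,0,1],
  [0,0,0,-2.4,-2.35,0,1],
  [0,0,0,-2.4,-2.35,0,1],
  [0,0,0,-2.4,-2.35,0,1],
  [0,0,0,-2.4,-2.35,0,1],
  [0,0,0,-2.4,-2.35,0,1],
  [0,0,0,-2.4,-2.35,0,1],
  [0,0,0,-2.4,-2.35,0,1],
])

```text
t: 1.1
tool_pos: [0.3651, 0.2581, 0.2529]
tool_rot: [-0.397, -3.116, 0.0]
contact_force: [0.6, 0.6, 0.5]
opening: 0.0855
```

Emit:
jog_arm([
  [0,0,0,-2.4,-2.35,0,1],
  [0,0,0,-2.4,-2.35,0,1],
  [0,0,0,-2.4,-2.35,0,1],
  [0,0,0,-2.4,-2.35,0,1],
  [0,0,0,-2.4,-2.35,0,1],
  [0,0,0,-2.4,-2.35,0,1],
  [0,0,0,-2.4,-2.35,0,1],
  [0,0,0,-2.4,-2.35,0,1],
  [0,0,0,-2.4,-2.35,0,1],
  [0,0,0,-2.4,-2.35,0,1],
  [0,0,0,-2.4,-2.35,0,1],
  [0,0,0,-2.4,-2.35,0,1],
])

```text
t: 2.1
tool_pos: [0.5732, -0.0872, 0.2527]
tool_rot: [-0.398, -3.115, -0.0]
contact_force: [0.5, 0.6, 0.0]
opening: 0.0857
```

Emit:
jog_arm([
  [0,0,0,-1,-1,0,1],
  [0,0,0,0,0,0,1],
  [0,0,0,0,0,0,1],
])

```text
t: 2.35
tool_pos: [0.5797, -0.0978, 0.2526]
tool_rot: [-0.399, -3.114, -0.001]
contact_force: [0.2, -0.0, -0.3]
opening: 0.0857
```

```bash
python3 - <<'E'
from h import *
o,im,d=snap('wrist','w1.png'); P=cloud('wrist',o,d); np.savez('w1.npz',im=im,P=P,d=d)
i=im.astype(int); m=(i[...,0]>1.8*i[...,1])&(i[...,0]>60)&(d>0)
n,l,s,c=cv2.connectedComponentsWithStats(m.astype(np.uint8))
for k in range(1,n):
    if s[k,4]>80:
        q=P[l==k]; t=q[q[:,2]>np.percentile(q[:,2],95)-.006]
        print(s[k],c[k].round(),q.mean(0).round(3),'top',t.mean(0).round(4),'mid',((t.min(0)+t.max(0))/2).round(4),np.ptp(t,0).round(3))
print(o['tool_pos'],o['tool_rot'],o['opening'],o['t'],R.from_rotvec(o['tool_rot']).as_matrix().round(3))
E
```

```text
[290 185  35  41 571] [306. 203.] [ 0.586 -0.112  0.106] top [ 0.5886 -0.1127  0.1096] mid [ 0.5908 -0.1133  0.1083] [0.028 0.028 0.007]
[ 0.57968146 -0.09776679  0.25258744] [-3.98824206e-01 -3.11440649e+00 -1.37322987e-03] 0.08570100978566243 2.35 [[-0.968  0.252 -0.002]
 [ 0.252  0.968  0.001]
 [ 0.002  0.001 -1.   ]]
```

View pics/w1.png

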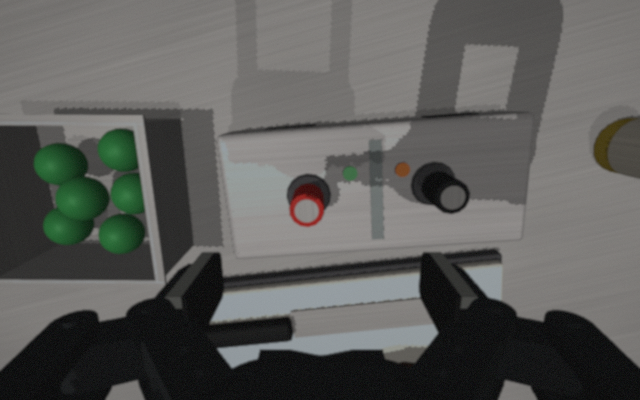

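The wrist view shows the red knob's top at (307,209), black at (452,195), the pan on the left, and nothing under the fingers. The measured top is (0.591, -0.113, 0.110), which agrees with the earlier views. I'll centre over it and lower until the TCP is at z≈0.099.

Emit:
jog_arm([
  [0,0,0,-1.5,-1.2,0,1],
  [0,0,0,0,0,2,1],
  [0,0,0,0,0,2,1],
  [0,0,0,0,0,2,1],
  [0,0,0,0,0,2,1],
  [0,0,0,0,0,2,1],
  [0,0,0,0,0,2,1],
  [0,0,0,0,0,1.5,1],
  [0,0,0,0,0,1,1],
  [0,0,0,0,0,0.8,1],
  [0,0,0,0,0,0,1],
  [0,0,0,0,0,0,1],
])

```text
t: 3.4
tool_pos: [0.5916, -0.1127, 0.1007]
tool_rot: [0.396, 3.116, -0.0]
contact_force: [-0.3, -0.5, 0.6]
opening: 0.0858
```

Emit:
jog_arm([
  [0,0,0,0,0,0,0],
  [0,0,0,0,0,0,0],
  [0,0,0,0,0,0,0],
  [0,0,0,0,0,0,0],
  [0,0,0,0,0,0,0],
  [0,0,0,0,0,0,0],
  [0,0,0,0,0,0,0],
  [0,0,0,0,0,0,0],
], grip_force=40)

```text
t: 4.07
tool_pos: [0.5918, -0.1136, 0.1011]
tool_rot: [0.398, 3.116, -0.001]
contact_force: [-1.6, -1.3, 5.7]
opening: 0.0288
```

Gripped at an opening of 28.8 mm, which fits the 30 mm knob. Now pulling straight up.

Emit:
jog_arm([
  [0,0,0,0,0,-0.3,0],
  [0,0,0,0,0,-0.3,0],
  [0,0,0,0,0,-0.3,0],
  [0,0,0,0,0,-0.3,0],
  [0,0,0,0,0,-0.3,0],
  [0,0,0,0,0,-0.3,0],
  [0,0,0,0,0,-0.3,0],
  [0,0,0,0,0,-0.2,0],
  [0,0,0,0,0,-0.1,0],
  [0,0,0,0,0,0,0],
  [0,0,0,0,0,0,0],
  [0,0,0,0,0,0,0],
])

```text
t: 5.07
tool_pos: [0.5916, -0.1136, 0.1233]
tool_rot: [0.398, 3.115, -0.001]
contact_force: [3.6, -4.2, -5.2]
opening: 0.0289
```

```bash
python3 - <<'E'
from h import *
o,im,d=snap('scene'); P=cloud('scene',o,d)
i=im.astype(int); m=np.zeros((400,640),bool); m[215:262,270:315]=1
m&=(i[...,0]>1.7*i[...,1])&(i[...,0]>60)&(d>0)
q=P[m]; print(m.sum(),q.mean(0).round(3),np.percentile(q,[5,95],0).round(3),np.nonzero(m)[0].min(),np.nonzero(m)[0].max())
print(o['tool_pos'],o['contact_force'],o['opening'])
cv2.imwrite('pics/s2.png',cv2.resize(im[180:300,220:380,::-1],None,fx=4,fy=4))
E
```

```text
114 [ 0.603 -0.114  0.114] [[ 0.593 -0.129  0.064]
 [ 0.609 -0.024  0.132]] 227 248
[ 0.59164888 -0.11357495  0.12330399] [ 3.59072931 -4.18079418 -5.23553891] 0.028891298366408746
```

View pics/s2.png

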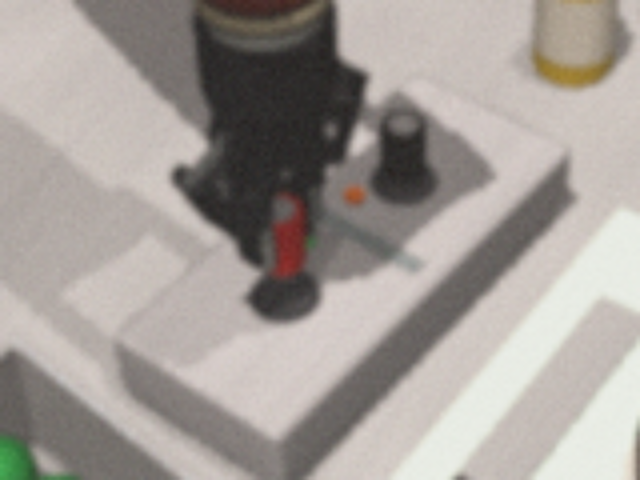

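The crop shows the red knob raised about 22 mm in the jaws (top at 0.132), with black at home. I'll pull the last few millimetres to the stop.

Emit:
jog_arm([
  [0,0,0,0,0,-0.2,0],
  [0,0,0,0,0,-0.2,0],
  [0,0,0,0,0,0,0],
  [0,0,0,0,0,0,0],
  [0,0,0,0,0,0,0],
  [0,0,0,0,0,0,0],
])

```text
t: 5.62
tool_pos: [0.5916, -0.1136, 0.1263]
tool_rot: [0.398, 3.115, -0.001]
contact_force: [6.6, -5.3, -10.1]
opening: 0.0288
```

The force rose to 10 N with the TCP 25 mm up, so the knob is at its stop. Now I open, wait, then retreat up.

Emit:
jog_arm([
  [0,0,0,0,0,0,1],
  [0,0,0,0,0,0,1],
  [0,0,0,0,0,0,1],
  [0,0,0,0,0,0,1],
  [0,0,0,0,0,0,1],
  [0,0,0,0,0,0,1],
  [0,0,0,0,0,0,1],
  [0,0,0,0,0,0,1],
])

```text
t: 6.28
tool_pos: [0.5916, -0.1131, 0.1284]
tool_rot: [0.398, 3.116, 0.0]
contact_force: [-0.2, 0.1, -0.5]
opening: 0.0854
```

Emit:
jog_arm([
  [0,0,0,0,0,-1,1],
  [0,0,0,0,0,-2,1],
  [0,0,0,0,0,-2,1],
  [0,0,0,0,0,-2,1],
  [0,0,0,0,0,-2,1],
  [0,0,0,0,0,-2,1],
  [0,0,0,0,0,-2,1],
  [0,0,0,0,0,0,1],
  [0,0,0,0,0,0,1],
  [0,0,0,0,0,0,1],
  [0,0,0,0,0,0,1],
  [0,0,0,0,0,0,1],
])

```text
t: 7.28
tool_pos: [0.5908, -0.113, 0.2564]
tool_rot: [-0.397, -3.113, -0.001]
contact_force: [-0.4, 0.1, -0.5]
opening: 0.0856
```

```bash
python3 - <<'E'
from h import *
o,im,d=snap('scene','s3.png'); P=cloud('scene',o,d)
i=im.astype(int); m=np.zeros((400,640),bool); m[230:262,275:310]=1
m&=(i[...,0]>1.7*i[...,1])&(i[...,0]>60)&(d>0)
q=P[m]; print(m.sum(),q.mean(0).round(3),np.percentile(q,[5,95],0).round(3))
z=np.load('scene1.npz'); print('bottle region diff',np.abs(z['im'][120:205,345:412].astype(int)-i[120:205,345:412]).mean(),'black',np.abs(z['im'][202:232,308:332].astype(int)-i[202:232,308:332]).mean())
for n,(u,v) in dict(b1=(365,180),b2=(397,165),black=(320,214)).items(): print(n,P[v,u].round(3),z['P'][v,u].round(3))
print(o['t'],o['tool_pos'],o['contact_force'],o['opening'])
E
```

```text
165 [ 0.599 -0.123  0.094] [[ 0.586 -0.129  0.072]
 [ 0.608 -0.113  0.109]]
bottle region diff 17.156570090722855 black 30.206944444444446
b1 [0.652 0.208 0.079] [0.653 0.203 0.083]
b2 [0.714 0.295 0.094] [0.713 0.297 0.092]
black [ 0.617 -0.006  0.11 ] [ 0.617 -0.005  0.109]
7.2833 [ 0.59079529 -0.112958    0.25641862] [-0.37565766  0.06619879 -0.50836543] 0.08563325453731337
```

View pics/s3.png

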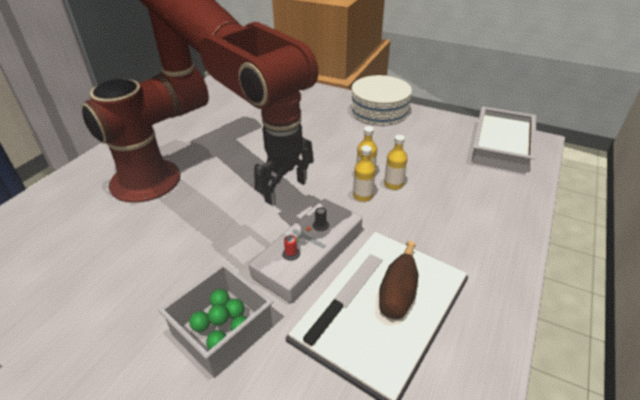

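The red knob at (290,246) is back home, black at (320,216) is unchanged, the bottles are where they were, and the gripper is well clear.

```bash
python3 -c "
from station import ctrl
print(ctrl.finish_job())"
```

```text
the job is handed in; nothing more can be done
None
```

I pulled the red knob straight up to its stop, let it spring back, raised the gripper clear and handed the job in at about 7.3 s. No verdict was reported.

- **Pull:** the TCP rose about 25 mm, and the pull reached about 10 N against a 6 N spring, so the knob was on its stop. At the look just before that it was drawn about 22 mm. In all it was held well past 15 mm for over half a second.
- **Red knob home:** its top measured 0.109 m at the end and 0.110 m at the start.
- **Black knob:** its top measured 0.110 m at the end and 0.109 m at the start.
- **Bottles:** all three stand upright. The two I measured read within about 6 mm of their first positions, which is about the noise of single-pixel depth. One of those two is the bottle farthest to the robot's right.
- **Robot clear:** the tool is at z = 0.256 m with contact force under 1 N.
- **Disagreement:** the raw picture difference around the bottles and the black knob was not near zero. I put this down to the arm's changed shadow, since the depth readings and the view show no movement.

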